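Reset the tripped cutout on the dental lab bench

TASK

Three identical overload cutouts are bolted to the dental lab bench; on each the lever leaning towards the robot is off and leaning away from it is on. One has tripped: its lever stands about halfway. Reset it by pushing its lever fully off and then throwing it fully on, leaving the levers of the other two as they are.

Things in the scene. Friction and masses are not known exactly. Their poses are not given: they have to be found in the camera images.
- trip_base: The tripped cutout: grey box bolted to the bench, 130 (x) x 80 (y) x 60 mm high. Origin: centre of its underside, on the bench. Its x axis points to its on side (end with a round steel socket), which faces away from the robot, within 20.5 degrees of world +x. The three cutouts stand in a row across the bench in any order, over 200 mm between centres; low loose things (under 30 mm) lie between them.
- trip (a joint): Its lever, rad: 0 fully off (stop, leaning 0.6 from upright to the box's -x), 1.2 fully on (stop, 0.6 to +x). Starts 0.45 to 0.75; friction only (2 N), stays where left. Swings about a level axis along the box's y, over its centre, 58 mm above the underside. Black stem 8 mm thick, 22 mm wide, ending in a crossbar along y, 16 mm in diameter, 34 mm long, centred 60 mm from the axis.
- running (a joint): Lever angle of one bystander cutout, same grey box 130 x 80 x 60 mm with the same black lever as the trip unit. Same scale; it starts on, near 1.2. Leave it.
- idle (a joint): Lever angle of the other bystander cutout, same grey box 130 x 80 x 60 mm with the same black lever as the trip unit. Same scale; it starts off, near 0. Leave it.
There are look-alikes about, which are no part of the job. Leave any red look-alike of the part that bears running alone.

How it is judged:
On the way, in this order (a step that is already met when the one before it is completed fails the run):
1. the tripped lever is pushed fully off (within 0.17 rad of the off stop) (value of joint trip below 0.17 rad), for 0.1 s.
2. then it is thrown fully on (within 0.17 rad of the on stop) (value of joint trip above 1.03 rad), for 0.2 s.
At the end, for the whole second after the job is handed in: The tripped cutout's lever, having been pushed off, rests within 0.17 rad (10 degrees) of its on stop; the other two levers are as they were: one on (above 1.0 rad), one off (below 0.2 rad) (value of joint trip above 1.03 rad and value of joint running above 1 rad and value of joint idle below 0.2 rad); the robot touches nothing.
It fails at once if the bystander lever that is on is moved off its on position (value of joint running below 1 rad).
It fails at once if the bystander lever that is off is moved off its off position (value of joint idle above 0.2 rad).
It also fails if it takes over 32 s, if anything falls off the work surface, if the arm or the gripper's body presses on something with over 40 N, if the wrist force passes 120 N, or if a joint passes its speed limit or range.

ROBOT

A 6-joint arm with a two-finger parallel gripper is mounted at the origin on the work surface. World frame = base frame: x ahead of the robot, y to its left, z up, the work surface at z = 0. Lengths are in m, angles in rad, forces in N, time in s.
With the tool pointing down it reaches from about 0.35 to 1 m from the base axis. Payload 7.1 kg.
Tool frame: the origin (TCP) lies between the finger pads; the fingertips stand 22 mm ahead of it and the grasp point (between the pads) lies 3 mm ahead of it; x points along the fingers, y is the direction in which the jaws open and shut, and the axes are right-handed (so a half turn about x gives the same grasp; the last joint's range is limited). The gripper opens to 85 mm and grips with 20 to 120 N. Pads are 22 mm wide; open, the fingers measure 114 mm over their backs; the gripper's body (76 mm by 85 mm) begins 54 mm behind the grasp point. The pads swing forward as they close: fully open they stand 13 mm farther back than shut.
Start: joints at [-1.173, 0.423, 1.63, -0, 1.089, -0.019], TCP at [0.253, -0.571, 0.253] pointing down, gripper open.
Joint ranges: [-3, 3], [-0.9, 2.11], [0.09, 2.58], [-1.31, 4.45], [0.11, 2.69], [-2.54, 2.54]. Speed limits (rad/s): [2.39, 2.39, 3.01, 3.14, 3.14, 3.14].

INTERFACE

Orientations are given as a rotation vector (axis times angle).
In Python, from rig import manip gives the robot as it stands. The module is installed in compiled form; this text tells all that it offers. Calls block until the motion is done:
- manip.move_to(position, orientation): joint-space move of the TCP to a pose.
- manip.servo_line(position, orientation=None, rate=0.15): straight line of the TCP; orientation=None keeps the orientation; rate is the mean speed in m/s.
- manip.set_joints(angles): joint-space move.
- manip.command_gripper(opening, f_grip=None): finger opening in m; f_grip is the grip in N (None keeps the last); returns when the fingers have stopped.
- manip.hold(seconds).
- manip.solve_ik(position, orientation): joint angles nearest the present ones, or None.
- manip.camera(name): name is "scene" or "top" or "wrist"; returns a dict with "image" (420x560x3 uint8, red, green, blue), "fx", "fy", "cx", "cy" (pixels), "cam_to_world" (4x4, takes a point from camera to world coordinates); the wrist camera has in their place "mount" (4x4, takes a point from camera to tool coordinates, whose origin is the TCP and whose axes are the tool frame's). Camera axes: x right, y down, z forward; pixel columns grow to the right and rows downward; lengths in m; the calibration is good to about 2 mm. A picture is of the moment at which its call begins: read the wrist's pose just before it. There is no depth.
A pose or a line that the arm cannot do raises manip.IKError and nothing moves.
- manip.sign_off(): hands the job in, once; it reports no verdict.
Readings, each from a call of its own:
- manip.get_time(): time.
- manip.get_joint_positions(): joint angles.
- manip.get_joint_vel(): joint speeds.
- manip.get_tau(): joint torques, N m.
- manip.get_position(): TCP position.
- manip.get_ee_rot(): TCP orientation.
- manip.get_contact_force(): force on the tool from outside, world axes, zero at the start.
- manip.get_torque(): the same for the moment, N m.
- manip.get_width(): finger opening in m.
Only numpy, scipy, OpenCV 4.12 (cv2) and the standard library are available. Lean on these libraries where they do the work, as an engineer would, in place of code of your own. Each camera call takes 0.05 s, during which the arm holds its last target. There are 200 camera calls.

## Working session

There is one attempt and no reset: what is moved stays moved. The work goes in short steps, each a Python script; the robot and the scene stay as the last script left them, time stands still between calls to the robot, and variables do not carry over. Pictures are saved under pics/ and viewed, about 8 in all and at most 12, crops included, and the job is handed in when it is done.

```bash
mkdir -p pics
python3 - <<'E'
from rig import manip
import cv2,pickle
d={}
for n in("top","scene"):
    c=manip.camera(n);d[n]=c
    cv2.imwrite(f"pics/{n}.png",c["image"][:,:,::-1])
    print(n,c["fx"],c["cx"],c["cy"],c["cam_to_world"].round(3).tolist())
pickle.dump(d,open("cams.pkl","wb"))
print(manip.get_time(),manip.get_ee_rot(),manip.get_width())
E
```

```text
top 471.10009524774887 284.28582058254574 208.6356904427 [[0.005, -0.998, 0.055, 0.405], [-1.0, -0.006, -0.006, 0.031], [0.006, -0.055, -0.998, 1.202], [0.0, 0.0, 0.0, 1.0]]
scene 392.42027775857815 286.0896426999188 213.5824058182036 [[-0.458, 0.712, -0.533, 0.903], [0.889, 0.365, -0.276, 0.258], [-0.002, -0.6, -0.8, 0.687], [0.0, 0.0, 0.0, 1.0]]
0.1 [ 1.9919823   0.42270979 -1.99250072] 0.08546269835566461
```

View pics/top.png

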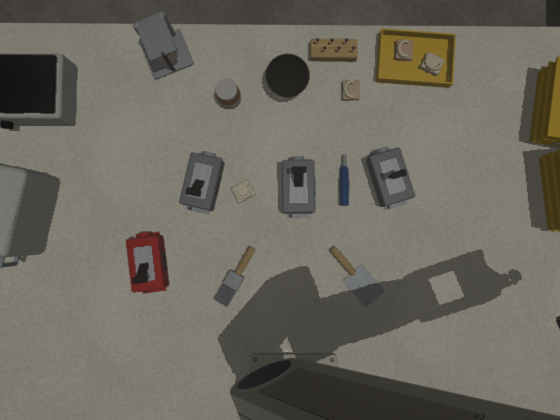

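View pics/scene.png

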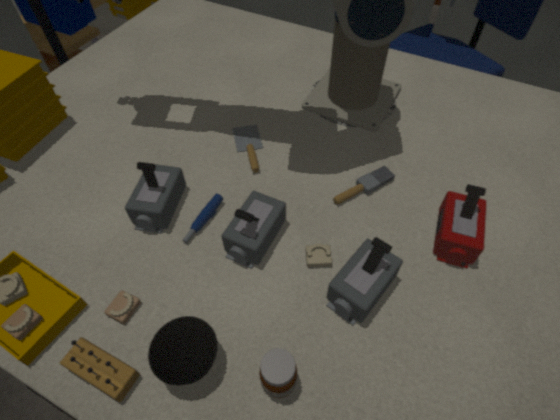

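Candidates: left grey (202,181), crossbar toward the robot, so idle/off. Middle grey (297,186), crossbar away, so running/on. Right grey (391,178), lever about upright, so tripped. The red one at (147,262) is a decoy. I'll check the right one in a close crop.

Run:
```python
import cv2
t=cv2.imread("pics/top.png")[135:225,355:435]
cv2.imwrite("pics/crop.png",cv2.resize(t,None,fx=6.5,fy=6.5,interpolation=cv2.INTER_CUBIC))
```

```text
(no output)
```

View pics/crop.png

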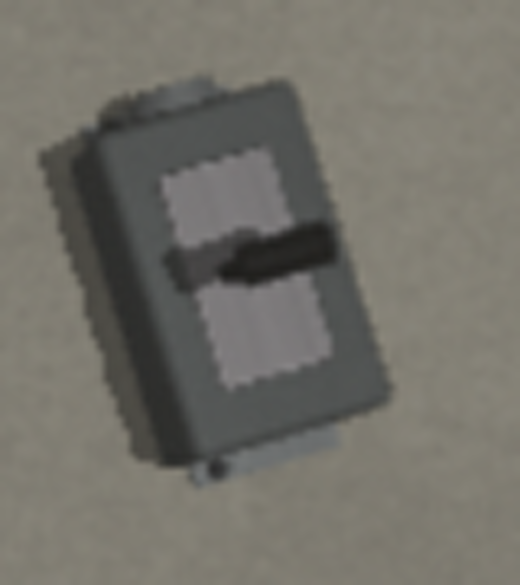

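The crop shows the lever upright, with its crossbar at about (285,254) over the middle of the box. Top corners are (95,133), (290,82), (392,395) and (193,465). Next I compute the pose and move above it.

```bash
cat > h.py <<'E'
import numpy as np,pickle
from scipy.spatial.transform import Rotation as R
from rig import manip
d=pickle.load(open("cams.pkl","rb"))["top"]
def px(u,v,z,c=d):
    M=c["cam_to_world"]; r=M[:3,:3]@[(u-c["cx"])/c["fx"],(v-c["cy"])/c["fy"],1]
    return M[:3,3]+r*(z-M[2,3])/r[2]
crop=lambda a,b,z:px(355+(a+.5)/6.5-.5,135+(b+.5)/6.5-.5,z)
C=np.array([crop(*p,.06) for p in((95,133),(290,82),(392,395),(193,465))])
ctr=C.mean(0); ax=C[0]+C[1]-C[2]-C[3]; yaw=np.arctan2(ax[1],ax[0])
ex=np.array([np.cos(yaw),np.sin(yaw),0]); ey=np.array([-ex[1],ex[0],0])
def ori(s):  # tool x down, y along s*ex
    x=np.array([0,0,-1.]);y=s*ex
    return R.from_matrix(np.c_[x,y,np.cross(x,y)]).as_rotvec()
P=lambda x,z:np.r_[(ctr+x*ex)[:2],z]
E
python3 - <<'E'
from h import *
L=np.linalg.norm
print("centre",ctr,"yaw deg",np.degrees(yaw),"sides",L(C[0]-C[1]),L(C[1]-C[2]),L(C[2]-C[3]),L(C[3]-C[0]))
b=crop(285,254,.118)-ctr; print("bar box xy",b@ex,b@ey)
for s in(1,-1): print(s,[manip.solve_ik(P(x,z),ori(s)) for x,z in((0,.2),(.0,.118))])
E
```

```text
centre [ 0.54957615 -0.23809781  0.06      ] yaw deg 16.82536983372213 sides 0.07626135784058093 0.12382537877066181 0.07945459001705886 0.13005465757025014
bar box xy -0.002473367958304525 -0.000894298530770704
1 [array([-4.28698260e-01,  4.50006915e-01,  1.72833917e+00, -4.44089210e-16,
        9.63246573e-01, -7.22356362e-01]), array([-4.28698260e-01,  5.65269135e-01,  1.76779128e+00, -4.44089210e-16,
        8.08532239e-01, -7.22356362e-01])]
-1 [array([-4.28698260e-01,  4.50006915e-01,  1.72833917e+00, -4.44089210e-16,
        9.63246573e-01,  2.41923629e+00]), array([-4.28698260e-01,  5.65269135e-01,  1.76779128e+00, -4.44089210e-16,
        8.08532239e-01,  2.41923629e+00])]
```

Run:
```python
from h import *
import cv2
manip.command_gripper(.045)
manip.move_to(P(-.002,.21),ori(1))
for z in(.17,.145,.125,.118):
    manip.servo_line(P(-.002,z)); f=manip.get_contact_force()
    print(z,f.round(1))
    if abs(f[2])>8: break
print(manip.get_time(),manip.get_width())
cv2.imwrite("pics/in.png",np.hstack([manip.camera(n)["image"] for n in("scene",)])[100:300,60:360,::-1].repeat(2,0).repeat(2,1))
```

```text
0.17 [0.3 0.4 0.3]
0.145 [ 0.7 -0.1 -0.2]
0.125 [-0.3 -0.7  0.2]
0.118 [-0.4  0.5 -0.3]
3.4833 0.04517015568183168
```

View pics/in.png

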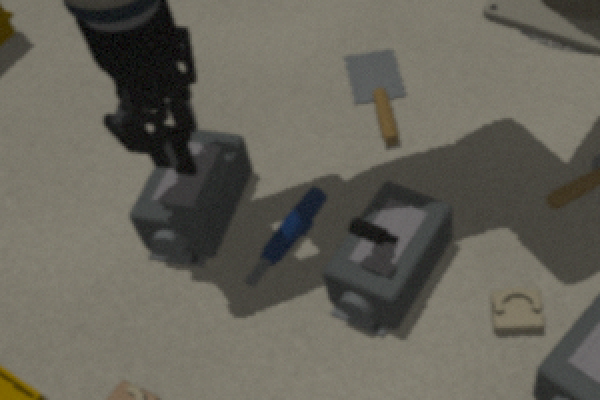

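The fingers straddle the tripped lever and no contact was felt. Now I push it off, guarded by force.

```bash
cat >> h.py <<'E'
def push(xs,zs=.118,lim=12):
    for x in xs:
        manip.servo_line(P(x,zs),rate=.05); f=manip.get_contact_force()
        print(round(x,4),f"{f@ex:.1f} {f[2]:.1f}",end=" | ")
        if abs(f@ex)>lim: break
    manip.hold(.3); print(manip.get_time(),manip.get_contact_force().round(1))
E
python3 - <<'E'
from h import *
import cv2
push(np.arange(-.012,-.062,-.003))
cv2.imwrite("pics/off.png",cv2.resize(manip.camera("scene")["image"][120:260,80:240,::-1],None,fx=4,fy=4))
E
```

```text
-0.012 -0.6 -0.4 | -0.015 0.1 -0.2 | -0.018 0.4 -0.1 | -0.021 1.0 1.3 | -0.024 0.4 -0.4 | -0.027 -0.2 0.5 | -0.03 1.1 0.3 | -0.033 1.8 -0.4 | -0.036 0.8 0.4 | -0.039 1.0 -0.2 | -0.042 0.9 0.8 | -0.045 0.4 0.0 | -0.048 7.7 0.0 | -0.051 13.6 0.9 | 7.4333 [12.9  7.2  1.2]
```

View pics/off.png

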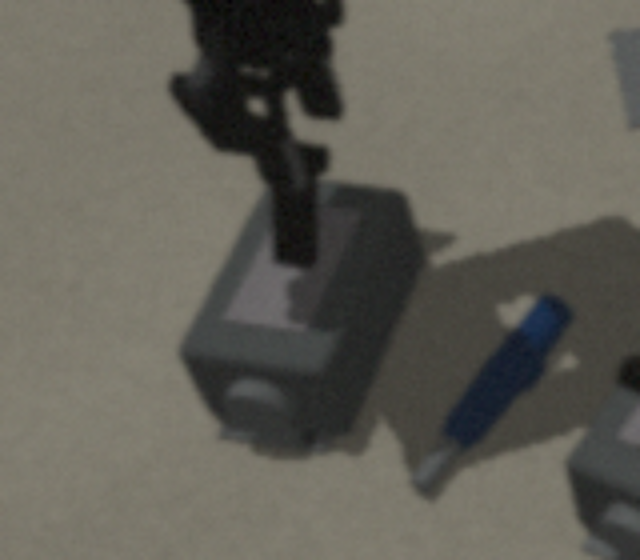

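The off stop was felt at -0.047, where -0.0475 was predicted; the lever is hidden behind the finger in the picture. Now I throw it on and retreat.

Run:
```python
from h import *
import cv2
manip.servo_line(P(.03,.118),rate=.08); print(manip.get_contact_force()@ex)
push(np.arange(.033,.063,.003))
x=(manip.get_position()-ctr)@ex
manip.servo_line(P(x-.009,.118),rate=.08)
manip.servo_line(P(x-.009,.23)); 
manip.servo_line(np.r_[.36,-.42,.25],rate=.25); print(manip.get_time(),manip.get_contact_force())
cv2.imwrite("pics/end.png",cv2.resize(manip.camera("top")["image"][130:230,150:440,::-1],None,fx=2.7,fy=2.7))
```

```text
-0.16034988278947226
0.033 -1.1 -0.2 | 0.036 -2.5 -0.4 | 0.039 -1.1 1.1 | 0.042 -1.2 -0.1 | 0.045 -1.4 -0.3 | 0.048 -11.3 4.9 | 0.051 -20.3 8.7 | 10.7 [-17.6  -8.1   8.9]
13.2667 [-0.36267332  0.11087234  0.75196171]
```

View pics/end.png

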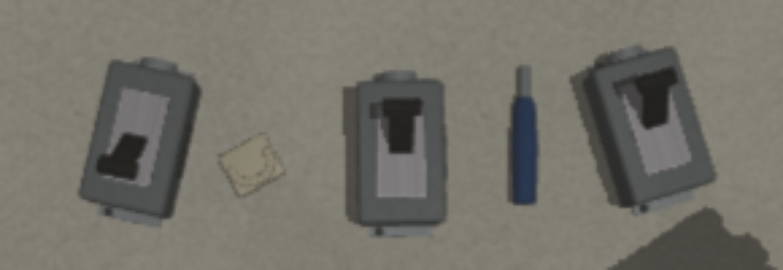

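The right lever now leans away like the running one in the middle, and the other two are unchanged. I'll check the angle in numbers and hand in if it's good.

Run:
```python
from h import *
b=(px(150+655/2.7,130+78/2.7,.1075)-ctr)@ex
a=.6+np.arcsin(min(1,b/.06)); print(b,a)
if a>1.05: manip.sign_off(); print("signed off",manip.get_time())
```

```text
0.03519390113106574 1.2268110641826289
the job is handed in; nothing more can be done
the job is handed in; nothing more can be done
```

The tripped cutout (right-hand grey unit) has been reset and the job is handed in. The last time I read before handing in was 13.3 s of the 32 s allowed.

- **Push off:** I straddled the lever with the open fingers and pushed it to the off stop. The stop was felt at -47 mm, where -47.5 mm was predicted, with about 14 N. The lever was hidden behind the finger in the picture, so this step rests on position and force only.
- **Throw on:** I then pushed it to the on stop, felt at +47 mm with about 20 N.
- **Final checks:** The last top picture puts the crossbar 35 mm towards the on side, which is about 1.2 rad. The other two levers look unchanged, and the red look-alike was never approached. The arm is clear, with wrist force under 1 N. No check failed or disagreed.

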